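Pack a mug kit and a key-fob kit

ROBOT

A 7-joint arm with a two-finger parallel gripper is mounted at the origin on a cart in front of the work surface, level with it; the furniture and walls round the work are solid. World frame = base frame: x ahead of the robot, y to its left, z up, the work surface at z = 0. Lengths are in m, angles in rad, forces in N, time in s.
With the tool pointing down it reaches from about 0.425 to 0.8 m from the base axis. Payload 8.3 kg.
Tool frame: the origin (TCP) lies at the very end of the fingers, on their centre line; the grasp point (between the pads) lies 19 mm behind it; z points along the fingers, y is the line along which they close (so a half turn about z gives the same grasp; the last joint's range is limited). The gripper opens to 85 mm and grips with 20 to 120 N. Pads are 22 mm wide; open, the fingers measure 114 mm over their backs; the gripper's body (76 mm by 85 mm) begins 54 mm behind the grasp point. The pads swing forward as they close: fully open they stand 13 mm farther back than shut.
Start: joints at [-1.389, 0.383, 0.016, 1.37, -0.006, 1.388, -0.046], TCP at [0.151, 0.606, 0.231] pointing down, gripper open.
Joint ranges: [-2.95, 2.95], [-0.25, 2.06], [-1.52, 1.56], [0.18, 2.33], [-1.44, 4.58], [0.02, 2.06], [-3.01, 3.01]. Speed limits (rad/s): [2.39, 2.39, 3.01, 3.01, 3.14, 3.14, 3.14].

INTERFACE

Orientations are given as a unit quaternion [x, y, z, w].
In Python, from plant import manip gives the robot as it stands.
- The arm moves only by the tool step_arm, never from a script. Its argument "rows" is a list that holds one entry, the list of rows, each a list of 7 numbers: the shift along the world's x, y, z as a fraction of full scale, then the turn, a rotation vector about the world's x, y, z as a fraction of full scale, then the finger opening in mm, from 0 to 85.4. A call has 1 to 5 rows; each row shifts and turns the commanded pose from where the row before left it; what a row does not reach is not made up. Full scale, the value 1, is 0.02 m for a shift and 5 degrees for a turn. A row lasts 1/10 s, in which the tool goes at most 50 mm and 8.59 degrees, less where a joint would pass 70% of its speed; a pose out of reach is approached as far as the arm can. A call with a number of a shift or a turn outside -1 to 1 is refused whole. A call with a gripper value outside its range is refused whole. The fingers move at their own pace and stop on an object; the grip force is fixed at half the most. Time passes only in rows, so rows that do not move let the fingers close. It gives the time, the measured TCP pose, the force, the opening and the grip force at its end, in the units of the state.
- manip.state(): the state, without advancing time (a new reading comes with each control period).
- manip.get_image(name): name is "side" or "top"; returns the picture (480x640x3 uint8, red, green, blue); there is no depth.
- manip.calibration(name): a dict with "fx", "fy", "cx", "cy" (pixels), "dist_coeffs" ([k1, k2, p1, p2, k3] as OpenCV has them; the pictures are not rectified), "position" and "rotation" of the camera in the world. Camera axes: x right, y up, looking along -z (the intrinsics and any distortion apply to the point x, -y, -z); pixel columns grow to the right and rows downward; lengths in m; the calibration is good to about 2 mm. A picture is of the moment at which its call begins. calibration takes no time and is no camera call.
- manip.job_done(): hands the job in; it is judged then, once.
The state is a dict: "clock": time; "joints": joint angles; "dq": joint speeds; "tau": joint torques, N m; "ee_pos": TCP position; "tool_rot": TCP orientation; "ft_force": force on the tool from outside, world axes, zero at the start; "moment": the same for the moment, N m; "gripper_width": finger opening in m; "gripper_force": force on a finger pad.
Only numpy, scipy, OpenCV 4.12 (cv2) and the standard library are available. Lean on these libraries where they do the work, as an engineer would, in place of code of your own. Each camera call takes 0.05 s, during which the arm holds its last target. There are 200 camera calls.

TASK

Make up the two starter kits from the loose stock on the desk. In the mug kit box put the white mug, standing upright in its round well with the handle in the notch, and one of the two small rolls of heat tape, flat in its round recess; in the key-fob kit box put the memory stick flat in the slot at the bottom of the round recess, the other roll flat in that recess over the stick so that it holds it down, and the key fob flat in the rectangular pocket. Set the mug down gently without letting it drop or fall over, and leave the ink jar and the drop bottle where they stand.

Things in the scene. Friction and masses are not known exactly. Their poses are not given: they have to be found in the camera images.
- fob_kit_box: Fixed card tray with grey foam, 112 (x) x 224 (y) mm, top z 20; origin: centre of underside. A 30 mm finger trough runs all along y at x 0, open-ended (floor z 3, past y +12 z 12). Roll recess: 70 dia at x 0, y -50, floor z 12. Under it the stick slot: 64 (x) x 26 (y), same centre, floor z 3. Fob pocket: 82 (x) x 42 (y) at x 0, y +52, floor z 12. In mm above the desk.
- mug_kit_box: Fixed card tray with grey foam, 112 (x) x 224 (y) mm, top z 20; origin: centre of underside. Keyhole-shaped mug well: round, 78 dia, at x 0, y +52, floor z 3, with a notch for the handle, 32 wide, from the well out through the +y end, floor z 3. Roll recess: 70 dia at x 0, y -55, floor z 12. No trough along it. In mm above the desk.
- mug: White blank mug, standing, 260 g, 81 mm high, body 65 mm across, wall 4 mm. The handle sticks out along the mug's own -y to 61 mm from the body's axis, 13 to 73 mm up, 12 mm thick. Origin at the underside, 14.5 mm from the body's axis towards the handle; z up. In the well its handle points along the box's +y, in the notch.
- mug_foot (a point): Centre of the underside of the mug's round body, on its axis; axes as the mug's (handle towards -y).
- roll_1: Small black roll of heat tape lying flat, 57 mm across, 19 mm high, 50 g, treat as a solid disc. Origin: centre of its underside; z up. Stands 11 mm above the foam when seated in a recess.
- roll_2: Small black roll of heat tape, the same as roll_1; either roll may go in either box.
- memory_stick: Black memory stick with a metal plug, lying flat, 17 mm (x) by 54 mm (its long y axis) by 8 mm high, 20 g. Origin: centre of its underside; z up. Lies along its slot (its y along the box's x), either way round.
- fob: Red key fob lying flat, 25 g: body 30 mm (x) by 50 mm (y from -15 to +35) by 8 mm high, with a thin split ring out to y = -35 mm. Origin: under the middle of the whole 70 mm length; z up. Grip it across x at y +10 mm. In its pocket its y lies along the box's x, either way round, its origin at the pocket's centre.
- ink_jar: Bystander: jar of ink with a black lid, 50 mm across, 55 mm high, behind the stock. Origin: centre of its underside.
- drop_bottle: Bystander: small white bottle with a yellow cap, 22 x 30 mm, 56 mm high. Origin: centre of its underside.
Not all that is in view belongs to the job. Leave any brown or red look-alike of the roll_1 alone.

How it is judged:
At the end, for the whole second after the job is handed in: Stick, a roll over it and the fob in the key-fob box; mug and other roll in the mug box: each within 8 to 9 mm of its pocket's centre (fob 12 mm lengthwise), 3 mm of its floor, flat or upright within 7 degrees; stick, fob and handle in line within 17 to 20 degrees; all released and at rest (x of memory_stick in the frame of fob_kit_box between -0.009 and 0.009 m and y of memory_stick in the frame of fob_kit_box between -0.058 and -0.042 m and z of memory_stick in the frame of fob_kit_box between 0 and 0.006 m and angle between the y axis of each of memory_stick, fob and the x axis of fob_kit_box, either way round below 0.3 rad and x of fob in the frame of fob_kit_box between -0.012 and 0.012 m and y of fob in the frame of fob_kit_box between 0.043 and 0.061 m and z of fob in the frame of fob_kit_box between 0.009 and 0.015 m and x of mug_foot in the frame of mug_kit_box between -0.009 and 0.009 m and y of mug_foot in the frame of mug_kit_box between 0.043 and 0.061 m and z of mug_foot in the frame of mug_kit_box between 0 and 0.006 m and angle between the y axis of mug and the y axis of mug_kit_box, either way round below 0.35 rad and y of mug in the frame of mug_kit_box above 0.05 m and ((x of roll_1 in the frame of fob_kit_box between -0.009 and 0.009 m and y of roll_1 in the frame of fob_kit_box between -0.059 and -0.041 m and z of roll_1 in the frame of fob_kit_box between 0.009 and 0.015 m and x of roll_2 in the frame of mug_kit_box between -0.009 and 0.009 m and y of roll_2 in the frame of mug_kit_box between -0.064 and -0.046 m and z of roll_2 in the frame of mug_kit_box between 0.009 and 0.015 m) or (x of roll_2 in the frame of fob_kit_box between -0.009 and 0.009 m and y of roll_2 in the frame of fob_kit_box between -0.059 and -0.041 m and z of roll_2 in the frame of fob_kit_box between 0.009 and 0.015 m and x of roll_1 in the frame of mug_kit_box between -0.009 and 0.009 m and y of roll_1 in the frame of mug_kit_box between -0.064 and -0.046 m and z of roll_1 in the frame of mug_kit_box between 0.009 and 0.015 m)) and angle between each of memory_stick, fob, roll_1, roll_2, mug's own z axis and vertical below 0.12 rad and linear speed of each of memory_stick, fob, roll_1, roll_2, mug below 0.03 m/s and contact force between each of memory_stick, fob, roll_1, roll_2, mug and the fingers below 0.05 N); the robot touches nothing.
It fails at once if the ink jar is disturbed (moved over 30 mm) (distance of ink_jar from where it was at the start of the episode above 0.03 m).
It fails at once if the drop bottle is disturbed (moved over 30 mm) (distance of drop_bottle from where it was at the start of the episode above 0.03 m).
It fails at once if the mug is tipped over (angle between mug's own z axis and vertical above 0.8 rad).
It fails at once if the mug is dropped (falls free at over 0.7 m/s) (linear speed of mug above 0.7 m/s and contact force between mug and the fingers below 0.05 N).
It also fails if it takes over 112 s, if anything falls off the work surface, if the arm or the gripper's body presses on something with over 40 N, if the wrist force passes 120 N, or if a joint passes its speed limit or range.

## Working session

There is one attempt and no reset: what is moved stays moved. The work goes in short steps, Python scripts to look and compute and a tool call to move; the robot and the scene stay as the last step left them, time stands still between calls to the robot, and variables do not carry over. Pictures are saved under pics/ and viewed, at most 17 in all, crops included, and the job is handed in when it is done.

Besides the shell and the picture viewer there is one more tool, called after "Emit:" by a JSON object that holds its "name" and its "arguments", one argument or row to a line. step_arm: Moves the arm, as the interface text tells. Shift numbers are shares of 0.02 m and turn numbers shares of 5 degrees, none past 1 either way. Its arguments: {"type":"object","properties":{"rows":{"type":"array"}},"required":["rows"]}

```bash
mkdir -p pics; python3 - <<'E'
from plant import manip
import cv2
for n in("top","side"):
    cv2.imwrite(f"pics/{n}0.png",manip.get_image(n)[:,:,::-1]); print(manip.calibration(n))
print(manip.state())
E
```

```text
{'fx': 577.8160050080406, 'fy': 577.8160050080406, 'cx': 304.5636915194575, 'cy': 242.4000648697956, 'dist_coeffs': array([-0.0780613,  0.       ,  0.       ,  0.       ,  0.       ]), 'position': array([ 0.50575692, -0.03651008,  1.25956725]), 'rotation': array([ 0.03454493, -0.03296888, -0.70374161,  0.70884938])}
{'fx': 544.3327793742623, 'fy': 544.3327793742623, 'cx': 318.4767635839696, 'cy': 233.27980003823575, 'dist_coeffs': array([-0.13002895,  0.        ,  0.        ,  0.        ,  0.        ]), 'position': array([ 0.23155611, -1.08936375,  0.83632578]), 'rotation': array([ 0.44869031, -0.08204251, -0.16173131,  0.87509372])}
{'clock': 0.1, 'joints': array([-1.38888793,  0.38416583,  0.01638739,  1.37108636, -0.00627669,
        1.38820011, -0.04648047]), 'dq': array([ 0.00084235, -0.00099433, -0.00030736, -0.00256843,  0.00226069,
       -0.00042401, -0.00065429]), 'tau': array([ 3.51856557e-03, -6.29136801e+01,  8.48080572e-01, -3.72759819e+01,
        1.68980897e-02,  1.04028612e-02,  7.55852597e-06]), 'ee_pos': array([0.15134674, 0.60591365, 0.23035476]), 'tool_rot': array([ 1.22061248e-01,  9.92522157e-01, -9.01040745e-04, -8.29209734e-05]), 'ft_force': array([ 0.75349674, -0.23685802,  0.21215228]), 'moment': array([-0.02423319,  0.00015573,  0.01424047]), 'gripper_force': 0.0, 'gripper_width': 0.08548597224548049}
```

View pics/top0.png

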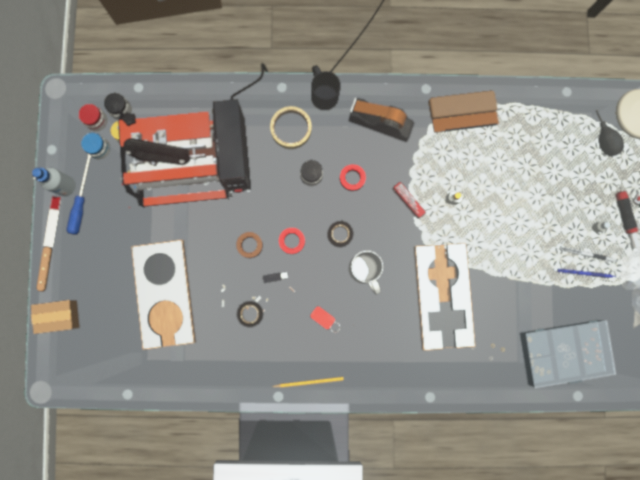

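View pics/side0.png

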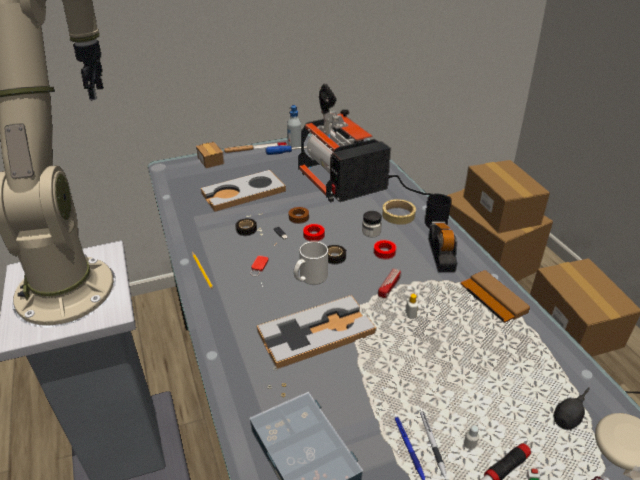

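```bash
cat > h.py <<'E'
import numpy as np, cv2
from plant import manip
from scipy.spatial.transform import Rotation as R
def cam(n):
    c=manip.calibration(n); K=np.array([[c['fx'],0,c['cx']],[0,c['fy'],c['cy']],[0,0,1]])
    return K,c['dist_coeffs'],R.from_quat(c['rotation']).as_matrix()@np.diag([1,-1,-1]),c['position']
def proj(P,n="top"):
    K,d,Rm,p=cam(n); return cv2.projectPoints(np.atleast_2d(P).astype(float),cv2.Rodrigues(Rm.T)[0],-Rm.T@p,K,d)[0][:,0]
def back(uv,z,n="top"):
    K,d,Rm,p=cam(n); r=np.c_[cv2.undistortPoints(np.atleast_2d(uv).astype(float)[:,None],K,d)[:,0],np.ones(len(np.atleast_2d(uv)))]@Rm.T
    return (p+r*((z-p[2])/r[:,2])[:,None])[:,:2]
def rect(img,z,x0,x1,y0,y1,s,n="top"):
    # metric map: rows down = -x, cols right = -y, s px/m
    xs=np.arange(x1,x0,-1/s); ys=np.arange(y1,y0,-1/s); X,Y=np.meshgrid(xs,ys,indexing='ij')
    m=proj(np.c_[X.ravel(),Y.ravel(),np.full(X.size,z)],n).reshape(*X.shape,2).astype(np.float32)
    return cv2.remap(img,m[...,0],m[...,1],cv2.INTER_CUBIC)
E
python3 - <<'E'
from h import *
im=cv2.imread("pics/top0.png")
r=rect(im,0.0,0.30,0.66,-0.10,0.20,1600) # objects region
r=rect(im,0.0,0.28,0.64,-0.14,0.16,1600)
cv2.imwrite("pics/obj.png",r); print(r.shape)
a=rect(im,0.02,0.27,0.57,-0.44,-0.24,1900); b=rect(im,0.02,0.27,0.57,0.23,0.43,1900)
c=np.hstack([b,a]); cv2.imwrite("pics/box.png",c); print(c.shape)
for q in ((88,292),):pass
print(back([[133,250],[183,240],[193,343],[141,349],[417,246],[466,243],[475,346],[423,350]],.02))
print(back([[250,313],[340,233],[249,244],[291,240],[352,177],[367,266],[275,277],[322,318],[311,172],[455,198]],.0))
E
```

```text
(576, 481, 3)
(570, 761, 3)
[[ 0.60529082  0.33863883]
 [ 0.62784457  0.22982961]
 [ 0.40738398  0.20292656]
 [ 0.39307609  0.31468153]
 [ 0.61842998 -0.27615874]
 [ 0.62569764 -0.38315841]
 [ 0.4046597  -0.3992264 ]
 [ 0.39616354 -0.28715956]]
[[ 0.47175398  0.08395806]
 [ 0.64769138 -0.11084044]
 [ 0.62202991  0.08846943]
 [ 0.63149134 -0.00350162]
 [ 0.77282138 -0.13735195]
 [ 0.57563785 -0.16994039]
 [ 0.55023764  0.0305957 ]
 [ 0.46222273 -0.07222089]
 [ 0.78340344 -0.04638543]
 [ 0.72773225 -0.36619367]]
```

View pics/obj.png

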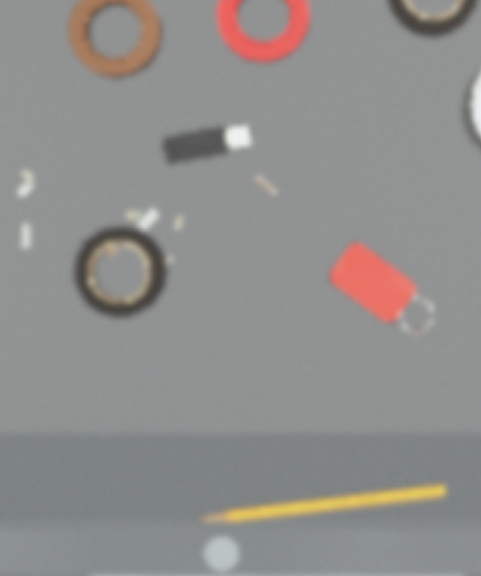

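View pics/box.png

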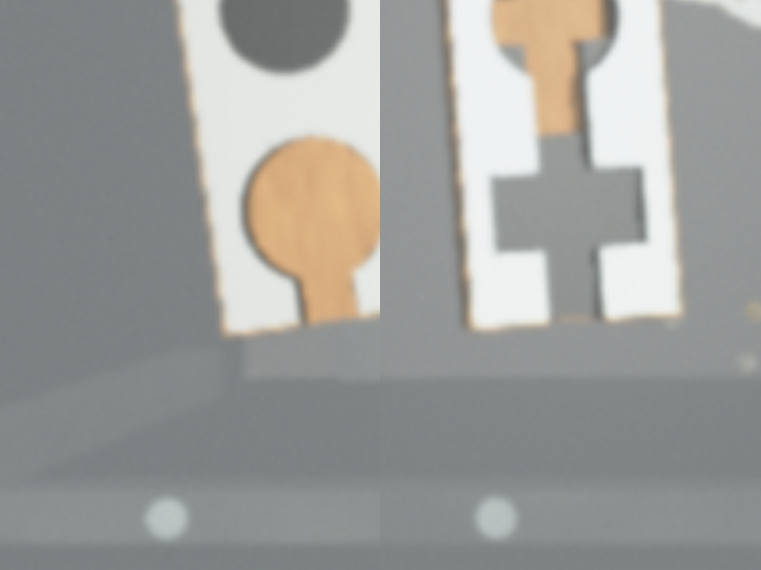

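```bash
cat >> h.py <<'E'
def comps(img,z,box,f,amin,s=2000):
    """mask f(hsv) in metric map -> list of (area mm2, centre xy, long-axis angle deg, size mm, hull)"""
    x0,x1,y0,y1=box; r=rect(img,z,*box,s); m=f(cv2.cvtColor(r,cv2.COLOR_BGR2HSV).astype(int)).astype(np.uint8)
    out=[]
    for c in cv2.findContours(m,cv2.RETR_EXTERNAL,cv2.CHAIN_APPROX_NONE)[0]:
        w=np.c_[x1-c[:,0,1]/s,y1-c[:,0,0]/s].astype(np.float32); a=cv2.contourArea(w)*1e6
        if a>amin:
            b=cv2.boxPoints(cv2.minAreaRect(w*1000)); e=[b[1]-b[0],b[2]-b[1]]; e.sort(key=np.linalg.norm)
            ec,er=cv2.minEnclosingCircle(w*1000)
            print("a%d ctr %s ang %.1f size %s circ %s r%.1f"%(a,np.round(b.mean(0),1),np.degrees(np.arctan2(e[1][1],e[1][0]))%180,[round(float(np.linalg.norm(q)),1) for q in e],np.round(ec,1),er)); out.append((b,w))
    return out
dark=lambda h:h[...,2]<85
white=lambda h:(h[...,2]>190)&(h[...,1]<45)
red=lambda h:((h[...,0]<8)|(h[...,0]>172))&(h[...,1]>110)
E
python3 - <<'E'
from h import *
im=cv2.imread("pics/top0.png")
for n,z,b,f,a in [("mugbox",.02,(.36,.65,.15,.38),white,5000),("fobbox",.02,(.36,.65,-.45,-.24),white,800),
 ("roll",.019,(.44,.51,.045,.13),dark,150),("roll2",.019,(.61,.69,-.15,-.07),dark,150),("fob",.008,(.42,.5,-.14,-.03),red,300),
 ("stickdark",.008,(.53,.57,-.02,.065),dark,100),("stickwhite",.008,(.53,.57,-.02,.065),lambda h:h[...,2]>185,50),
 ("mug",.081,(.48,.64,-.25,-.11),lambda h:(h[...,2]>165)&(h[...,1]<45),300)]:
    print(n); comps(im,z,b,f,a)
r=rect(im,.081,.48,.64,-.25,-.11,3000); q=rect(im,.019,.60,.69,-.15,-.07,3000); cv2.imwrite("pics/mug.png",np.hstack([r,np.vstack([q,np.zeros((len(r)-len(q),q.shape[1],3),np.uint8)])]))
E
```

```text
mugbox
a18803 ctr [511.1 272.8] ang 8.2 size [111.1, 224.2] circ [511.  271.8] r122.5
fobbox
a22666 ctr [ 523.2 -361.5] ang 0.0 size [177.0, 253.5] circ [ 524.6 -368.2] r149.7
roll
a2100 ctr [470.8  83. ] ang 90.0 size [51.5, 52.0] circ [471.   83.1] r26.5
roll2
a2087 ctr [ 644.5 -109.2] ang 143.1 size [50.3, 53.2] circ [ 644.6 -108.8] r26.9
fob
a1319 ctr [463.9 -72.5] ang 53.5 size [29.0, 48.7] circ [463.8 -72.2] r25.9
stickdark
stickwhite
a177 ctr [554.4  10.9] ang 95.2 size [13.8, 15.4] circ [554.5  10.5] r8.3
mug
a3949 ctr [ 566.8 -168.1] ang 55.3 size [67.8, 84.8] circ [ 559.8 -165.2] r46.8
```

View pics/mug.png

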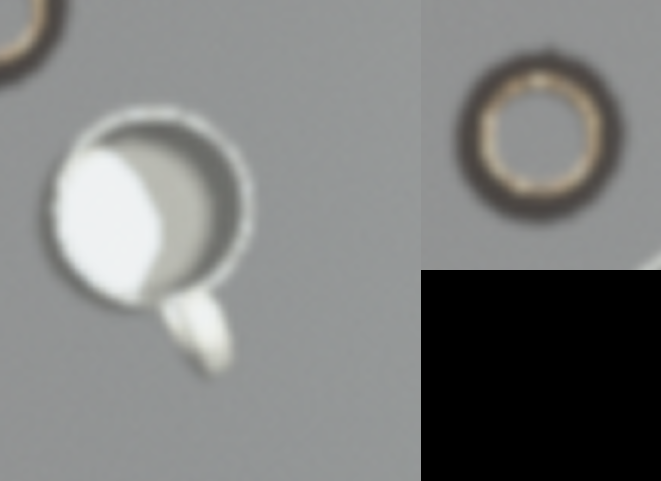

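```bash
cat > fit.py <<'E'
from h import *
from scipy.optimize import minimize
im=cv2.cvtColor(cv2.imread("pics/top0.png"),cv2.COLOR_BGR2HSV); g=im[...,2].astype(np.float32)-1.0*im[...,1]
g=cv2.GaussianBlur(g,(0,0),1)
X,Y=np.meshgrid(np.arange(-64,64.1,1.5),np.arange(-112,125,1.5)); X=X.ravel();Y=Y.ravel()
inb=(abs(X)<55)&(abs(Y)<111)
mp=(np.hypot(X,Y-52)<39)|((abs(X)<16)&(Y>52))|(np.hypot(X,Y+55)<35)
fp=(abs(X)<15)|(np.hypot(X,Y+50)<35)|((abs(X)<41)&(abs(Y-52)<21))
for n,p0,pk in(("mug",[511,273,188.2],mp),("fob",[511,-336,184.2],fp)):
    L=np.where(inb&~pk,1.,0); B=((inb&pk)|(~inb&(Y<125)&((Y>113)|(X>58)))).astype(float)
    def cost(p):
        a=np.radians(p[2]); y=np.array([np.cos(a),np.sin(a)]); x=np.array([y[1],-y[0]])
        W=p[:2]+X[:,None]*x+Y[:,None]*y; uv=proj(np.c_[W/1000,np.full(len(W),.02)]).astype(np.float32)
        v=cv2.remap(g,uv[:,0],uv[:,1],cv2.INTER_LINEAR).ravel(); return -(v@L/L.sum()-v@B/B.sum())
    r=minimize(cost,p0,method='Nelder-Mead',options=dict(initial_simplex=np.array(p0)+np.array([[0,0,0],[8,0,0],[0,8,0],[0,0,3]])))
    print(n,r.x.round(1),r.fun)
    a=np.radians(r.x[2]); y=np.array([np.cos(a),np.sin(a)])
    for t in((52,-55),(52,-50))[n=="fob"]: print(t,(r.x[:2]+t*y).round(1))
im=cv2.imread("pics/top0.png")
comps(im,.008,(.53,.57,-.02,.065),lambda h:(h[...,2]<110)|(h[...,2]>185),50)
E
python3 fit.py
```

```text
mug [510.9 272.9 188.2] -96.20964280859626
52 [459.4 265.5]
-55 [565.3 280.7]
fob [ 511.8 -336.1  184.1] -88.57877640443274
52 [ 460.  -339.9]
-50 [ 561.7 -332.5]
a537 ctr [548.8  38.6] ang 100.8 size [16.3, 36.9] circ [549.   38.1] r19.0
a177 ctr [554.4  10.9] ang 95.2 size [13.8, 15.4] circ [554.5  10.5] r8.3
```

Emit:
{"name": "step_arm", "arguments": {
  "rows": [
    [[0.7,-1,0,0,0,0.4,85],[0.7,-1,0,0,0,0.4,85],[0.7,-1,0,0,0,0.4,85],[0.7,-1,0,0,0,0.4,85],[0.7,-1,0,0,0,0.4,60]]
  ]
}}

```text
clock: 0.6
ee_pos: [0.2218, 0.5052, 0.2308]
tool_rot: [0.034, 0.999, -0.001, -0.0]
ft_force: [0.2, 0.7, -0.1]
gripper_width: 0.0726
gripper_force: 0.0
```

Emit:
{"name": "step_arm", "arguments": {
  "rows": [
    [[0.68,-0.99,-0.2,0,0,-0.63,45],[0.68,-0.99,-0.2,0,0,-0.63,45],[0.68,-0.99,-0.2,0,0,-0.63,45],[0.68,-0.99,-0.2,0,0,-0.63,45],[0.68,-0.99,-0.2,0,0,-0.63,45]]
  ]
}}

```text
clock: 1.1
ee_pos: [0.2899, 0.4062, 0.2108]
tool_rot: [0.173, 0.985, -0.0, -0.0]
ft_force: [0.5, -0.3, 0.4]
gripper_width: 0.0452
gripper_force: 0.0
```

Emit:
{"name": "step_arm", "arguments": {
  "rows": [
    [[0.68,-0.99,-0.2,0,0,-0.63,45],[0.68,-0.99,-0.2,0,0,-0.63,45],[0.68,-0.99,-0.2,0,0,-0.63,45],[0.68,-0.99,-0.2,0,0,-0.63,45],[0.68,-0.99,-0.2,0,0,-0.63,45]]
  ]
}}

```text
clock: 1.6
ee_pos: [0.3585, 0.3067, 0.191]
tool_rot: [0.307, 0.952, 0.0, -0.0]
ft_force: [0.8, 0.5, 0.5]
gripper_width: 0.0449
gripper_force: 0.0
```

Emit:
{"name": "step_arm", "arguments": {
  "rows": [
    [[0.68,-0.99,-0.2,0,0,-0.63,45],[0.68,-0.99,-0.2,0,0,-0.63,45],[0.68,-0.99,-0.2,0,0,-0.63,45],[0.68,-0.99,-0.2,0,0,-0.63,45],[0.68,-0.99,-0.2,0,0,-0.63,45]]
  ]
}}

```text
clock: 2.1
ee_pos: [0.4265, 0.2077, 0.171]
tool_rot: [0.435, 0.901, 0.0, 0.0]
ft_force: [-0.5, -0.7, -0.8]
gripper_width: 0.0453
gripper_force: 0.0
```

Emit:
{"name": "step_arm", "arguments": {
  "rows": [
    [[0.68,-0.99,-0.2,0,0,-0.63,45],[0.68,-0.99,-0.2,0,0,-0.63,45],[0.68,-0.99,-0.2,0,0,-0.63,45],[0.68,-0.99,-0.2,0,0,-0.63,45],[0.68,-0.99,-0.2,0,0,-0.63,45]]
  ]
}}

```text
clock: 2.6
ee_pos: [0.4945, 0.1086, 0.1509]
tool_rot: [0.554, 0.833, -0.0, 0.0]
ft_force: [0.3, 0.1, 0.8]
gripper_width: 0.0448
gripper_force: 0.0
```

```bash
cat >> h.py <<'E'
def where():
    s=manip.state(); Rm=R.from_quat(s['tool_rot']).as_matrix(); p=s['ee_pos']
    print("t%.1f p %s yaw(tool y) %.1f tilt %.1f w %.1f j %s"%(s['clock'],(p*1000).round(1),np.degrees(np.arctan2(Rm[1,1],Rm[0,1])),np.degrees(np.arccos(-Rm[2,2])),s['gripper_width']*1000,s['joints'].round(2))); return p
E
python3 -c "
from h import *;where()"
```

```text
t2.6 p [494.5 108.6 150.9] yaw(tool y) 22.7 tilt 0.0 w 44.8 j [-0.72  0.19  0.5   1.83 -0.1   1.15  0.21]
```

Emit:
{"name": "step_arm", "arguments": {
  "rows": [
    [[0.7,-0.98,-0.75,0,0,-0.58,45],[0.7,-0.98,-0.75,0,0,-0.58,45],[0.7,-0.98,-0.75,0,0,-0.58,45],[0.7,-0.98,-0.75,0,0,-0.58,45],[0,0,-0.9,0,0,0,45]]
  ]
}}

```text
clock: 3.1
ee_pos: [0.5516, 0.0269, 0.0729]
tool_rot: [0.637, 0.771, -0.0, 0.002]
ft_force: [0.3, 0.0, 0.1]
gripper_width: 0.045
gripper_force: 0.0
```

```bash
python3 -c "
from h import *;where()
im=manip.get_image('top')[:,:,::-1].copy(); a=rect(im,.01,.46,.66,-.06,.12,2200);
im=manip.get_image('side')[:,:,::-1].copy(); c=np.round(proj([.55,.03,.03],'side')[0]).astype(int);b=cv2.resize(im[c[1]-60:c[1]+50,c[0]-45:c[0]+45],None,fx=4,fy=4)
cv2.imwrite('pics/s1.png',np.hstack([a[:440],b[:440]]))"
```

```text
t3.1 p [551.6  26.9  72.9] yaw(tool y) 10.9 tilt 0.2 w 45.0 j [-0.55  0.4   0.55  1.79 -0.24  1.02  0.28]
```

View pics/s1.png

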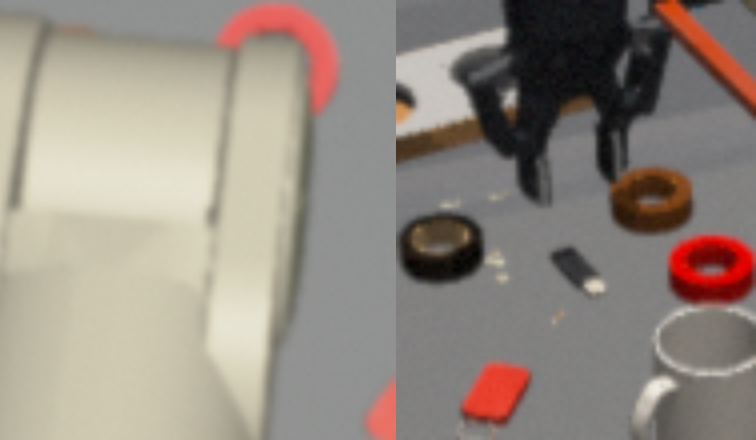

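Emit:
{"name": "step_arm", "arguments": {
  "rows": [
    [[0,0,-0.9,0,0,0,45],[0,0,-0.8,0,0,0,45],[0,0,-0.5,0,0,0,45],[0,0,0,0,0,0,45]]
  ]
}}

```text
clock: 3.6
ee_pos: [0.5487, 0.0321, 0.0285]
tool_rot: [0.633, 0.774, -0.001, -0.001]
ft_force: [0.4, -0.2, -0.5]
gripper_width: 0.0454
gripper_force: 0.0
```

```bash
python3 -c "
from h import *;where()"
```

```text
t3.6 p [548.7  32.1  28.5] yaw(tool y) 11.4 tilt 0.1 w 45.4 j [-0.54  0.46  0.52  1.83 -0.28  0.93  0.31]
```

Emit:
{"name": "step_arm", "arguments": {
  "rows": [
    [[0.1,-0.1,-0.7,0,0,0,45],[0,0,-0.58,0,0,0,45],[0,0,0,0,0,0,10],[0,0,0,0,0,0,10],[0,0,0,0,0,0,10]]
  ]
}}

```text
clock: 4.1
ee_pos: [0.5517, 0.0299, 0.0041]
tool_rot: [0.634, 0.774, 0.0, 0.0]
ft_force: [-0.1, 0.7, 0.3]
gripper_width: 0.0143
gripper_force: 58.6
```

Emit:
{"name": "step_arm", "arguments": {
  "rows": [
    [[0,0,0,0,0,0,10],[0,0,0,0,0,0,10],[0,0,0.8,0,0,0,10],[0,0,1,0,0,0,10],[0,0,1,0,0,0,10]]
  ]
}}

```text
clock: 4.6
ee_pos: [0.5513, 0.0299, 0.0603]
tool_rot: [0.634, 0.774, -0.0, -0.0]
ft_force: [0.7, 0.0, -0.5]
gripper_width: 0.0142
gripper_force: 58.6
```

Emit:
{"name": "step_arm", "arguments": {
  "rows": [
    [[0.04,-1,1,0,0,-0.1,10],[0.04,-1,1,0,0,-0.1,10],[0.04,-1,1,0,0,-0.1,10],[0.04,-1,1,0,0,-0.1,10],[0.04,-1,0.5,0,0,-0.1,10]]
  ]
}}

```text
clock: 5.1
ee_pos: [0.5562, -0.0711, 0.1517]
tool_rot: [0.65, 0.76, 0.001, 0.001]
ft_force: [0.2, 0.3, -0.9]
gripper_width: 0.0147
gripper_force: 58.6
```

Emit:
{"name": "step_arm", "arguments": {
  "rows": [
    [[0.04,-1,0,0,0,-0.1,10],[0.04,-1,0,0,0,-0.1,10],[0.04,-1,0,0,0,-0.1,10],[0.04,-1,0,0,0,-0.1,10],[0.04,-1,0,0,0,-0.1,10]]
  ]
}}

```text
clock: 5.6
ee_pos: [0.5592, -0.1711, 0.1492]
tool_rot: [0.667, 0.745, -0.0, -0.0]
ft_force: [-0.1, 0.4, -1.6]
gripper_width: 0.0145
gripper_force: 58.6
```

Emit:
{"name": "step_arm", "arguments": {
  "rows": [
    [[0.04,-1,0,0,0,-0.1,10],[0.04,-1,0,0,0,-0.1,10],[0.04,-1,0,0,0,-0.1,10],[0,-1,-0.4,0,0,-0.1,10],[0,-1,-0.6,0,0,-0.05,10]]
  ]
}}

```text
clock: 6.1
ee_pos: [0.5621, -0.2713, 0.1297]
tool_rot: [0.681, 0.732, 0.0, 0.0]
ft_force: [-0.0, 0.1, 0.2]
gripper_width: 0.0142
gripper_force: 58.6
```

Emit:
{"name": "step_arm", "arguments": {
  "rows": [
    [[0,-1,-1,0,0,0,10],[0,-1,-1,0,0,0,10],[0,-0.6,-1,0,0,0,10],[0,-0.4,-1,0,0,0,10],[0,0,0,0,0,0,10]]
  ]
}}

```text
clock: 6.6
ee_pos: [0.5594, -0.3301, 0.046]
tool_rot: [0.682, 0.732, -0.001, -0.003]
ft_force: [-1.3, 0.4, -0.8]
gripper_width: 0.0146
gripper_force: 58.7
```

```bash
python3 -c "
from h import *;where()
im=manip.get_image('side')[:,:,::-1].copy(); c=np.round(proj([.55,-.33,.03],'side')[0]).astype(int);cv2.imwrite('pics/s2.png',cv2.resize(im[c[1]-80:c[1]+70,c[0]-100:c[0]+100],None,fx=4,fy=4))"
```

```text
t6.6 p [ 559.4 -330.1   46. ] yaw(tool y) 4.0 tilt 0.3 w 14.6 j [ 0.06  0.65  0.62  1.53 -0.41  1.1   0.84]
```

View pics/s2.png

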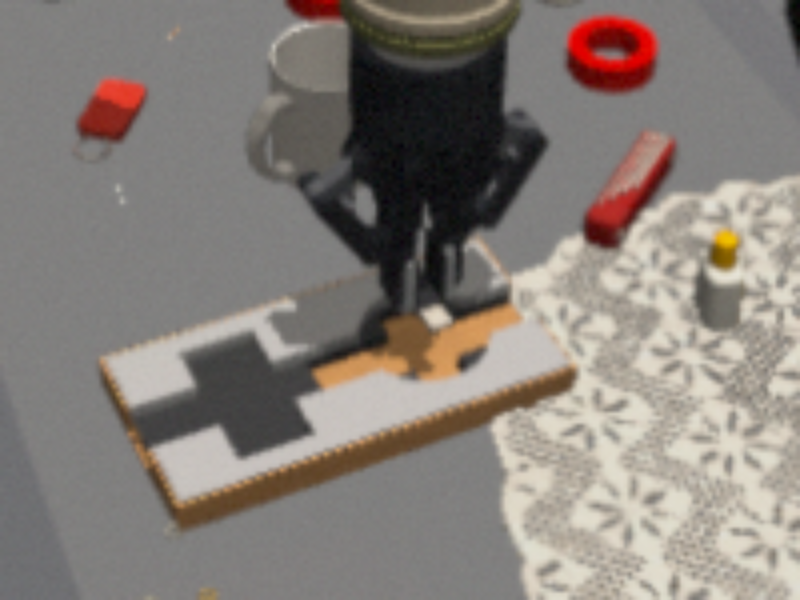

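Emit:
{"name": "step_arm", "arguments": {
  "rows": [
    [[0.02,-0.12,-0.5,0,0,0,10],[0,0,-0.5,0,0,0,10],[0,0,-0.5,0,0,0,10],[0,0,0,0,0,0,10]]
  ]
}}

```text
clock: 7.05
ee_pos: [0.5616, -0.3312, 0.0179]
tool_rot: [0.681, 0.732, -0.0, -0.001]
ft_force: [-0.4, 0.4, -0.9]
gripper_width: 0.0143
gripper_force: 58.7
```

```bash
python3 -c "
from h import *;where()"
```

```text
t7.0 p [ 561.6 -331.2   17.9] yaw(tool y) 4.2 tilt 0.2 w 14.3 j [ 0.07  0.69  0.61  1.54 -0.43  1.05  0.86]
```

Emit:
{"name": "step_arm", "arguments": {
  "rows": [
    [[0,-0.04,-0.3,0,0,0,10],[0,0,-0.22,0,0,0,10],[0,0,0,0,0,0,10],[0,0,0,0,0,0,35],[0,0,0,0,0,0,35]]
  ]
}}

```text
clock: 7.55
ee_pos: [0.5624, -0.3334, 0.0096]
tool_rot: [0.681, 0.732, 0.0, 0.0]
ft_force: [-0.0, 0.7, 0.9]
gripper_width: 0.0349
gripper_force: 0.0
```

Emit:
{"name": "step_arm", "arguments": {
  "rows": [
    [[0,0,0,0,0,0,35],[0,0,0.5,0,0,0,35],[0,0,1,0,0,0,35],[0,0,1,0,0,0,35],[0,0.5,1,0,0,0,60]]
  ]
}}

```text
clock: 8.05
ee_pos: [0.5616, -0.325, 0.0811]
tool_rot: [0.682, 0.731, -0.0, 0.001]
ft_force: [0.2, -0.8, 0.6]
gripper_width: 0.0481
gripper_force: 0.0
```

Emit:
{"name": "step_arm", "arguments": {
  "rows": [
    [[-0.22,1,1,0,0,0,80],[-0.22,1,1,0,0,0,80],[-0.22,1,1,0,0,0,80],[-0.22,1,0.5,0,0,0,80],[-0.22,1,0,0,0,0,80]]
  ]
}}

```text
clock: 8.55
ee_pos: [0.541, -0.2233, 0.1522]
tool_rot: [0.681, 0.732, 0.001, 0.002]
ft_force: [0.3, -0.2, -0.6]
gripper_width: 0.0799
gripper_force: 0.0
```

Emit:
{"name": "step_arm", "arguments": {
  "rows": [
    [[-0.22,1,0,0,0,0,80],[-0.22,1,0,0,0,0,80],[-0.22,1,0,0,0,0,80],[-0.22,1,0,0,0,0,80],[-0.22,1,0,0,0,0,80]]
  ]
}}

```text
clock: 9.05
ee_pos: [0.5181, -0.1227, 0.1502]
tool_rot: [0.681, 0.732, 0.0, 0.0]
ft_force: [0.2, -0.4, 0.4]
gripper_width: 0.08
gripper_force: 0.0
```

Emit:
{"name": "step_arm", "arguments": {
  "rows": [
    [[-0.22,1,0,0,0,0,80],[-0.22,1,0,0,0,0,80],[-0.22,1,0,0,0,0,80],[-0.22,1,-0.2,0,0,0,80],[-0.22,1,-0.5,0,0,0,80]]
  ]
}}

```text
clock: 9.55
ee_pos: [0.4969, -0.0227, 0.1368]
tool_rot: [0.681, 0.732, 0.001, 0.001]
ft_force: [-0.2, -0.2, 0.7]
gripper_width: 0.0799
gripper_force: 0.0
```

Emit:
{"name": "step_arm", "arguments": {
  "rows": [
    [[-0.25,1,-0.7,0,0,0,80],[-0.25,1,-0.8,0,0,0,80],[-0.25,1,-0.8,0,0,0,80],[-0.25,1,-0.8,0,0,0,80],[-0.25,1,-0.7,0,0,0,80]]
  ]
}}

```text
clock: 10.05
ee_pos: [0.4712, 0.0774, 0.0595]
tool_rot: [0.681, 0.732, 0.001, 0.0]
ft_force: [0.2, 0.7, -0.8]
gripper_width: 0.0803
gripper_force: 0.0
```

Emit:
{"name": "step_arm", "arguments": {
  "rows": [
    [[0,0.2,0,0,0,0,80],[0,0,0,0,0,0,80]]
  ]
}}

```text
clock: 10.25
ee_pos: [0.4716, 0.081, 0.06]
tool_rot: [0.681, 0.732, 0.0, 0.0]
ft_force: [-0.4, -0.7, -0.2]
gripper_width: 0.0796
gripper_force: 0.0
```

```bash
python3 -c "
from h import *;where()
im=manip.get_image('top')[:,:,::-1].copy(); cv2.imwrite('pics/t3.png',im);a=rect(im,.003,.50,.63,-.39,-.27,3000);b=rect(im,.0,.44,.53,.02,.12,3000)
cv2.imwrite('pics/s3.png',np.hstack([a[:270],b]))"
```

```text
t10.2 p [471.6  81.   60. ] yaw(tool y) 4.2 tilt 0.0 w 79.6 j [-0.71  0.26  0.53  1.99 -0.16  0.93 -0.02]Traceback (most recent call last):
  File "<string>", line 4, in <module>
    cv2.imwrite('pics/s3.png',np.hstack([a[:270],b]))
                              ~~~~~~~~~^^^^^^^^^^^^^
    return _nx.concatenate(arrs, 1, dtype=dtype, casting=casting)
           ~~~~~~~~~~~~~~~^^^^^^^^^^^^^^^^^^^^^^^^^^^^^^^^^^^^^^^
ValueError: all the input array dimensions except for the concatenation axis must match exactly, but along dimension 0, the array at index 0 has size 270 and the array at index 1 has size 271
```

```bash
python3 -c "
from h import *
im=cv2.imread('pics/t3.png');a=rect(im,.003,.50,.63,-.39,-.27,3000)
cv2.imwrite('pics/s3.png',a)"
```

```text
(no output)
```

View pics/s3.png

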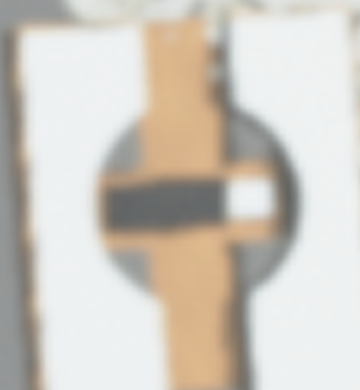

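Emit:
{"name": "step_arm", "arguments": {
  "rows": [
    [[0,0.07,-0.9,0,0,0,80],[0,0,-0.9,0,0,0,80],[0,0,-0.6,0,0,0,80],[0,0,-0.35,0,0,0,80],[0,0,0,0,0,0,50]]
  ]
}}

```text
clock: 10.8
ee_pos: [0.4711, 0.0814, 0.004]
tool_rot: [0.682, 0.732, -0.0, -0.0]
ft_force: [-0.4, -0.4, -0.3]
gripper_width: 0.0673
gripper_force: 0.0
```

Emit:
{"name": "step_arm", "arguments": {
  "rows": [
    [[0,0,0,0,0,0,50],[0,0,0,0,0,0,50],[0,0,0,0,0,0,50],[0,0,0.7,0,0,0,50],[0,0,1,0,0,0,50]]
  ]
}}

```text
clock: 11.3
ee_pos: [0.4706, 0.082, 0.0383]
tool_rot: [0.681, 0.732, -0.001, -0.0]
ft_force: [0.3, 0.2, -0.5]
gripper_width: 0.0531
gripper_force: 63.3
```

```bash
python3 -c "
from h import *;where()"
```

```text
t11.3 p [470.6  82.   38.3] yaw(tool y) 4.1 tilt 0.1 w 53.1 j [-0.7   0.29  0.53  2.01 -0.19  0.89  0.  ]
```

Emit:
{"name": "step_arm", "arguments": {
  "rows": [
    [[0.22,-1,1,0,0,0,50],[0.22,-1,1,0,0,0,50],[0.22,-1,1,0,0,0,50],[0.22,-1,1,0,0,0,50],[0.22,-1,1,0,0,0,50]]
  ]
}}

```text
clock: 11.8
ee_pos: [0.4934, -0.0187, 0.1397]
tool_rot: [0.681, 0.732, 0.0, 0.0]
ft_force: [0.6, -0.3, -0.7]
gripper_width: 0.0531
gripper_force: 63.3
```

Emit:
{"name": "step_arm", "arguments": {
  "rows": [
    [[0.22,-1,0.5,0,0,0,50],[0.22,-1,0,0,0,0,50],[0.22,-1,0,0,0,0,50],[0.22,-1,0,0,0,0,50],[0.22,-1,0,0,0,0,50]]
  ]
}}

```text
clock: 12.3
ee_pos: [0.5155, -0.1186, 0.1488]
tool_rot: [0.681, 0.732, 0.0, 0.0]
ft_force: [1.0, 0.1, -0.3]
gripper_width: 0.0537
gripper_force: 63.3
```

Emit:
{"name": "step_arm", "arguments": {
  "rows": [
    [[0.22,-1,0,0,0,0,50],[0.22,-1,0,0,0,0,50],[0.22,-1,0,0,0,0,50],[0.22,-1,0,0,0,0,50],[0.22,-1,0,0,0,0,50]]
  ]
}}

```text
clock: 12.8
ee_pos: [0.5375, -0.2186, 0.1487]
tool_rot: [0.681, 0.732, 0.0, 0.0]
ft_force: [-0.1, 0.5, -1.5]
gripper_width: 0.0533
gripper_force: 63.3
```

Emit:
{"name": "step_arm", "arguments": {
  "rows": [
    [[0.24,-1,-0.5,0,0,0,50],[0.24,-1,-0.8,0,0,0,50],[0.24,-1,-1,0,0,0,50],[0.24,-1,-1,0,0,0,50],[0.24,-0.9,-1,0,0,0,50]]
  ]
}}

```text
clock: 13.3
ee_pos: [0.5616, -0.3168, 0.0619]
tool_rot: [0.681, 0.732, 0.0, 0.0]
ft_force: [0.6, -0.4, 0.5]
gripper_width: 0.0535
gripper_force: 63.3
```

Emit:
{"name": "step_arm", "arguments": {
  "rows": [
    [[0,-0.8,-0.3,0,0,0,50],[0,0,0,0,0,0,50],[0,0,0,0,0,0,50]]
  ]
}}

```text
clock: 13.6
ee_pos: [0.5613, -0.3319, 0.0567]
tool_rot: [0.681, 0.732, 0.0, 0.0]
ft_force: [-0.4, 0.3, -0.9]
gripper_width: 0.0534
gripper_force: 63.3
```

```bash
python3 -c "
from h import *;where()"
```

```text
t13.6 p [ 561.3 -331.9   56.7] yaw(tool y) 4.1 tilt 0.0 w 53.4 j [ 0.05  0.65  0.64  1.52 -0.41  1.11  0.85]
```

Emit:
{"name": "step_arm", "arguments": {
  "rows": [
    [[0.02,-0.07,-0.7,0,0,0,50],[0,0,-0.7,0,0,0,50],[0,0,-0.4,0,0,0,50],[0,0,-0.15,0,0,0,50],[0,0,0,0,0,0,50]]
  ]
}}

```text
clock: 14.1
ee_pos: [0.5616, -0.3323, 0.0173]
tool_rot: [0.681, 0.732, 0.0, -0.001]
ft_force: [-1.8, 2.5, 4.3]
gripper_width: 0.0534
gripper_force: 63.8
```

Emit:
{"name": "step_arm", "arguments": {
  "rows": [
    [[0,0,0,0,0,0,50],[0,0,0,0,0,0,72],[0,0,0,0,0,0,72],[0,0,0.2,0,0,0,72],[0,0,0.6,0,0,0,72]]
  ]
}}

```text
clock: 14.6
ee_pos: [0.5608, -0.3327, 0.0325]
tool_rot: [0.681, 0.732, -0.0, -0.001]
ft_force: [0.5, 0.0, 0.3]
gripper_width: 0.0719
gripper_force: 0.0
```

```bash
python3 -c "
from h import *;where()
im=manip.get_image('side')[:,:,::-1].copy(); c=np.round(proj([.55,-.33,.03],'side')[0]).astype(int);cv2.imwrite('pics/s4.png',cv2.resize(im[c[1]-60:c[1]+60,c[0]-80:c[0]+80],None,fx=4,fy=4))"
```

```text
t14.6 p [ 560.8 -332.7   32.5] yaw(tool y) 4.1 tilt 0.1 w 71.9 j [ 0.06  0.68  0.63  1.53 -0.43  1.07  0.86]
```

View pics/s4.png

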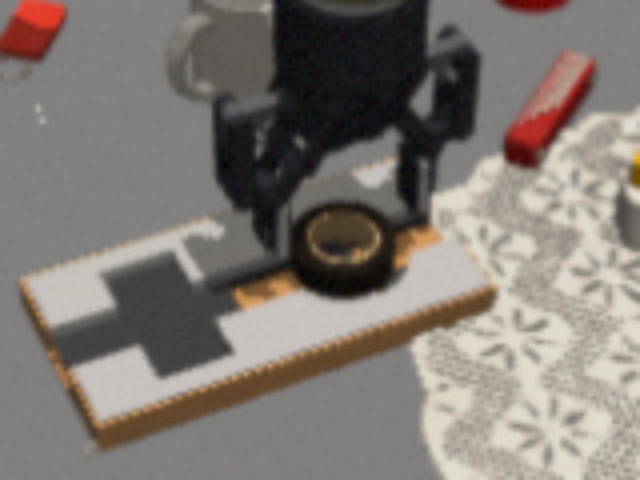

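Emit:
{"name": "step_arm", "arguments": {
  "rows": [
    [[0,0,1,0,0,0,72],[0,0,1,0,0,0,60],[-0.4,0.98,1,0,0,-0.68,55],[-0.4,0.98,1,0,0,-0.68,55],[-0.4,0.98,1,0,0,-0.68,55]]
  ]
}}

```text
clock: 15.15
ee_pos: [0.5374, -0.2742, 0.1348]
tool_rot: [0.745, 0.668, 0.0, 0.0]
ft_force: [0.3, 0.3, -0.2]
gripper_width: 0.0552
gripper_force: 0.0
```

Emit:
{"name": "step_arm", "arguments": {
  "rows": [
    [[-0.4,0.98,0.8,0,0,-0.68,55],[-0.4,0.98,0,0,0,-0.68,55],[-0.4,0.98,0,0,0,-0.68,55],[-0.4,0.98,0,0,0,-0.68,55],[-0.4,0.98,0,0,0,-0.68,55]]
  ]
}}

```text
clock: 15.65
ee_pos: [0.4975, -0.1759, 0.1501]
tool_rot: [0.835, 0.55, 0.001, 0.0]
ft_force: [0.1, -0.2, 0.7]
gripper_width: 0.0552
gripper_force: 0.0
```

Emit:
{"name": "step_arm", "arguments": {
  "rows": [
    [[-0.4,0.98,0,0,0,-0.68,55],[-0.4,0.98,-0.3,0,0,-0.68,55],[-0.4,0.98,-1,0,0,-0.68,55],[-0.4,0.98,-1,0,0,-0.68,55],[-0.35,0.98,-1,0,0,0,55]]
  ]
}}

```text
clock: 16.15
ee_pos: [0.4588, -0.0778, 0.0835]
tool_rot: [0.894, 0.448, 0.001, 0.0]
ft_force: [0.1, 0.7, -0.6]
gripper_width: 0.0553
gripper_force: 0.0
```

Emit:
{"name": "step_arm", "arguments": {
  "rows": [
    [[0,0,-1,0,0,0,55],[0,0,-0.5,0,0,0,55],[0,0,0,0,0,0,55]]
  ]
}}

```text
clock: 16.45
ee_pos: [0.4581, -0.0789, 0.0529]
tool_rot: [0.894, 0.448, -0.001, -0.0]
ft_force: [-0.0, 0.4, 0.0]
gripper_width: 0.0551
gripper_force: 0.0
```

```bash
python3 -c "
from h import *;where()
im=manip.get_image('top')[:,:,::-1].copy(); cv2.imwrite('pics/t5.png',im)
comps(im,.031,(.51,.61,-.38,-.28),dark,150)
im=manip.get_image('side')[:,:,::-1].copy(); c=np.round(proj([.46,-.08,.02],'side')[0]).astype(int);b=cv2.resize(im[c[1]-60:c[1]+60,c[0]-60:c[0]+60],None,fx=4,fy=4)
cv2.imwrite('pics/s5.png',b)"
```

```text
t16.4 p [458.1 -78.9  52.9] yaw(tool y) -36.7 tilt 0.1 w 55.1 j [-0.61  0.29  0.81  2.04 -0.26  0.92 -0.3 ]
```

View pics/s5.png

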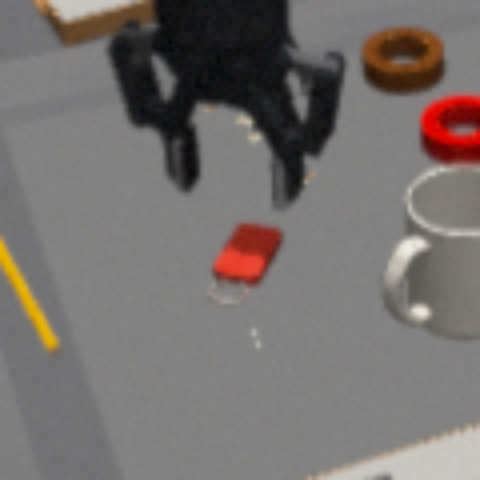

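Emit:
{"name": "step_arm", "arguments": {
  "rows": [
    [[0.05,0,-1,0,0,0,55],[0,0,-0.9,0,0,0,55],[0,0,-0.6,0,0,0,55],[0,0,0,0,0,0,20],[0,0,0,0,0,0,20]]
  ]
}}

```text
clock: 17.05
ee_pos: [0.46, -0.0789, 0.004]
tool_rot: [0.894, 0.448, 0.0, 0.0]
ft_force: [-9.8, -0.0, 18.1]
gripper_width: 0.0273
gripper_force: 60.6
```

Emit:
{"name": "step_arm", "arguments": {
  "rows": [
    [[0,0,0,0,0,0,20],[0,0,0,0,0,0,20],[0,0,0.7,0,0,0,20],[0,0,1,0,0,0,20],[0,0,1,0,0,0,20]]
  ]
}}

```text
clock: 17.55
ee_pos: [0.4596, -0.0787, 0.0589]
tool_rot: [0.894, 0.449, -0.0, 0.0]
ft_force: [0.6, 0.8, -0.2]
gripper_width: 0.0274
gripper_force: 59.2
```

```bash
python3 -c "
from h import *;where()
im=cv2.imread('pics/t5.png')
comps(im,.031,(.51,.61,-.38,-.28),lambda h:h[...,2]<100,80)
print(proj([.562,-.3325,.031]))
im=manip.get_image('side')[:,:,::-1].copy(); c=np.round(proj([.46,-.08,.05],'side')[0]).astype(int);b=cv2.resize(im[c[1]-40:c[1]+40,c[0]-40:c[0]+40],None,fx=6,fy=6)
b=np.hstack([b,cv2.resize(rect(cv2.imread('pics/t5.png'),.02,.51,.61,-.38,-.28,3000),(480,480))[:,:320]])
cv2.imwrite('pics/s6.png',b)"
```

```text
t17.6 p [459.6 -78.7  58.9] yaw(tool y) -36.7 tilt 0.0 w 27.4 j [-0.61  0.28  0.82  2.03 -0.25  0.93 -0.3 ]
a2356 ctr [ 561.3 -329.3] ang 95.5 size [48.8, 59.9] circ [ 560.7 -329. ] r30.4
[[444.48508873 272.0498527 ]]
```

View pics/s6.png

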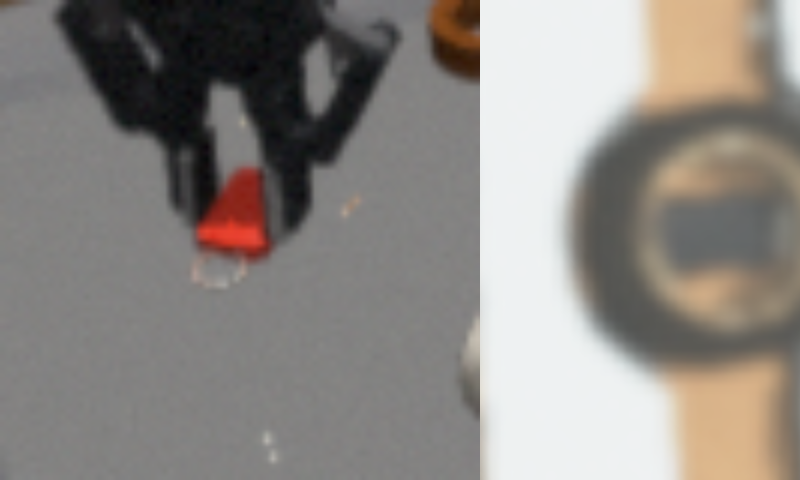

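Emit:
{"name": "step_arm", "arguments": {
  "rows": [
    [[0,-1,1,0,0,0.68,20],[0,-1,1,0,0,0.68,20],[0,-1,1,0,0,0.68,20],[0,-1,0.5,0,0,0.68,20],[0,-1,0,0,0,0.68,20]]
  ]
}}

```text
clock: 18.1
ee_pos: [0.4607, -0.1797, 0.1301]
tool_rot: [0.817, 0.577, 0.002, 0.001]
ft_force: [0.7, -0.3, -1.4]
gripper_width: 0.027
gripper_force: 59.2
```

Emit:
{"name": "step_arm", "arguments": {
  "rows": [
    [[0,-1,0,0,0,0.68,20],[0,-1,0,0,0,0.68,20],[0,-1,0,0,0,0.68,20],[0,-1,0,0,0,0.68,20],[0,-1,-0.5,0,0,0.68,20]]
  ]
}}

```text
clock: 18.6
ee_pos: [0.4604, -0.2799, 0.1194]
tool_rot: [0.723, 0.691, 0.001, 0.001]
ft_force: [0.0, -0.4, 0.7]
gripper_width: 0.0279
gripper_force: 59.2
```

Emit:
{"name": "step_arm", "arguments": {
  "rows": [
    [[0,-1,-1,0,0,0.68,20],[0,-1,-1,0,0,0.68,20],[0,-1,-1,0,0,0,20],[0.02,-0.05,-0.5,0,0,0,20],[0,0,0,0,0,0,20]]
  ]
}}

```text
clock: 19.1
ee_pos: [0.4591, -0.3391, 0.0466]
tool_rot: [0.682, 0.732, -0.0, -0.001]
ft_force: [-0.2, 1.4, -0.3]
gripper_width: 0.0273
gripper_force: 59.2
```

```bash
python3 -c "
from h import *;where()
im=manip.get_image('side')[:,:,::-1].copy(); c=np.round(proj([.46,-.34,.04],'side')[0]).astype(int);b=cv2.resize(im[c[1]-50:c[1]+50,c[0]-65:c[0]+65],None,fx=5,fy=5)
cv2.imwrite('pics/s7.png',b)"
```

```text
t19.1 p [ 459.1 -339.1   46.6] yaw(tool y) 4.1 tilt 0.1 w 27.3 j [ 0.03  0.52  0.72  1.77 -0.39  1.01  0.97]
```

View pics/s7.png

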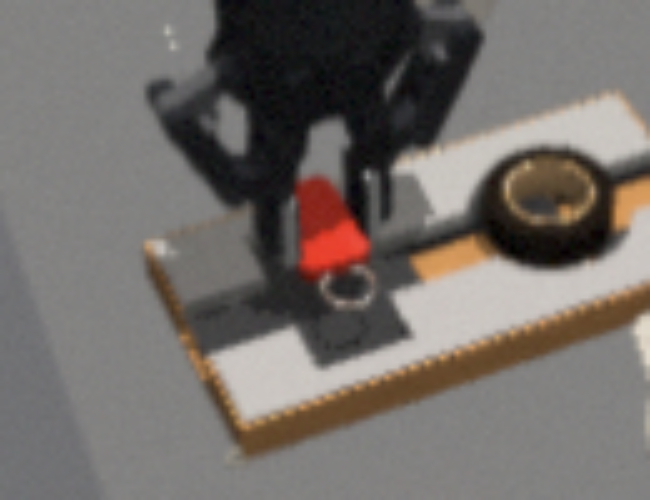

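Emit:
{"name": "step_arm", "arguments": {
  "rows": [
    [[0.03,-0.04,-0.6,0,0,0,20],[0,0,-0.5,0,0,0,20],[0,0,-0.35,0,0,0,20],[0,0,-0.1,0,0,0,20],[0,0,0,0,0,0,20]]
  ]
}}

```text
clock: 19.65
ee_pos: [0.4607, -0.3397, 0.0162]
tool_rot: [0.681, 0.732, 0.0, -0.0]
ft_force: [-1.0, 1.6, 1.4]
gripper_width: 0.0276
gripper_force: 59.3
```

Emit:
{"name": "step_arm", "arguments": {
  "rows": [
    [[0,0,0,0,0,0,45],[0,0,0,0,0,0,45],[0,0,0.4,0,0,0,45],[0,0,1,0,0,0,45],[0,0,1,0,0,0,60]]
  ]
}}

```text
clock: 20.15
ee_pos: [0.4603, -0.3403, 0.065]
tool_rot: [0.681, 0.732, -0.0, -0.0]
ft_force: [-0.1, -0.0, 0.5]
gripper_width: 0.0582
gripper_force: 0.0
```

```bash
python3 -c "
from h import *;where()
im=manip.get_image('side')[:,:,::-1].copy(); c=np.round(proj([.46,-.34,.04],'side')[0]).astype(int);b=cv2.resize(im[c[1]-50:c[1]+50,c[0]-65:c[0]+65],None,fx=5,fy=5)
cv2.imwrite('pics/s8.png',b)"
```

```text
t20.1 p [ 460.3 -340.3   65. ] yaw(tool y) 4.1 tilt 0.1 w 58.2 j [ 0.02  0.5   0.73  1.75 -0.38  1.04  0.96]
```

Emit:
{"name": "step_arm", "arguments": {
  "rows": [
    [[0,0,1,0,0,-0.96,85],[0.43,0.69,1,0,0,-0.96,85],[0.43,0.69,1,0,0,-0.96,85],[0.43,0.69,1,0,0,-0.96,85],[0.43,0.69,0.5,0,0,-0.96,85]]
  ]
}}

```text
clock: 20.7
ee_pos: [0.4959, -0.2851, 0.1566]
tool_rot: [0.82, 0.573, 0.001, 0.001]
ft_force: [-0.9, -1.0, 0.0]
gripper_width: 0.0853
gripper_force: 0.0
```

Emit:
{"name": "step_arm", "arguments": {
  "rows": [
    [[0.43,0.69,0,0,0,-0.96,85],[0.43,0.69,0,0,0,-0.96,85],[0.43,0.69,0,0,0,-0.96,85],[0.43,0.69,0,0,0,-0.96,85],[0.43,0.69,0,0,0,-0.96,85]]
  ]
}}

```text
clock: 21.2
ee_pos: [0.5384, -0.2155, 0.1548]
tool_rot: [0.921, 0.39, 0.0, 0.0]
ft_force: [0.5, -0.1, -0.4]
gripper_width: 0.0852
gripper_force: 0.0
```

Emit:
{"name": "step_arm", "arguments": {
  "rows": [
    [[0.43,0.69,0,0,0,-0.96,85],[0.43,0.69,0,0,0,-0.96,85],[0.43,0.69,0,0,0,-0.96,85],[0,0,0,0,0,-0.96,85],[0,0,0,0,0,0,85]]
  ]
}}

```text
clock: 21.7
ee_pos: [0.5641, -0.1741, 0.1545]
tool_rot: [0.973, 0.233, -0.0, 0.0]
ft_force: [-0.5, -1.0, -0.5]
gripper_width: 0.0848
gripper_force: 0.0
```

```bash
python3 -c "
from h import *;where()
im=manip.get_image('side')[:,:,::-1].copy(); c=np.round(proj([.57,-.16,.08],'side')[0]).astype(int);b=cv2.resize(im[c[1]-55:c[1]+55,c[0]-65:c[0]+65],None,fx=5,fy=5)
b=b[:500];o=cv2.imread('pics/s8.png')[50:450:2,100:550:2];b[:200,:225]=o
cv2.imwrite('pics/s9.png',b)"
```

```text
t21.7 p [ 564.1 -174.1  154.5] yaw(tool y) -63.1 tilt 0.0 w 84.8 j [-0.48  0.52  1.01  1.61 -0.46  1.26 -0.49]
```

View pics/s9.png

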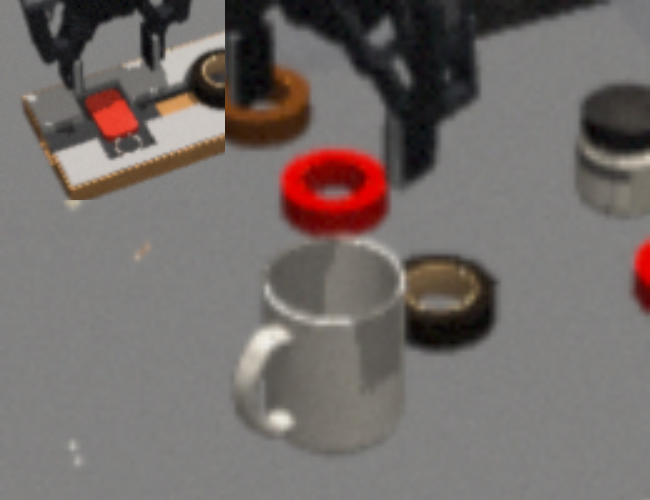

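Emit:
{"name": "step_arm", "arguments": {
  "rows": [
    [[0.2,0.33,0,0,0,0,85],[0.2,0.33,0,0,0,0,85],[0,0,-0.5,0,0,0,85],[0,0,-1,0,0,0,85],[0,0,-1,0,0,0,85]]
  ]
}}

```text
clock: 22.25
ee_pos: [0.5719, -0.1613, 0.1032]
tool_rot: [0.972, 0.233, 0.0, -0.0]
ft_force: [-0.3, 0.6, 0.0]
gripper_width: 0.0852
gripper_force: 0.0
```

Emit:
{"name": "step_arm", "arguments": {
  "rows": [
    [[0,0,-0.6,0,0,0,85],[0,0,0,0,0,0,85]]
  ]
}}

```text
clock: 22.45
ee_pos: [0.5706, -0.161, 0.0902]
tool_rot: [0.972, 0.233, -0.002, -0.001]
ft_force: [-0.7, 0.8, 0.6]
gripper_width: 0.0851
gripper_force: 0.0
```

```bash
python3 -c "
from h import *;where()
im=manip.get_image('side')[:,:,::-1].copy(); c=np.round(proj([.57,-.16,.08],'side')[0]).astype(int);b=cv2.resize(im[c[1]-55:c[1]+55,c[0]-65:c[0]+65],None,fx=5,fy=5)
cv2.imwrite('pics/s10.png',b)"
```

```text
t22.4 p [ 570.6 -161.    90.2] yaw(tool y) -63.1 tilt 0.2 w 85.1 j [-0.46  0.59  0.95  1.67 -0.52  1.16 -0.47]
```

Emit:
{"name": "step_arm", "arguments": {
  "rows": [
    [[0.05,0,-0.7,0,0,0,85],[0,0,-0.5,0,0,0,85],[0,0,-0.3,0,0,0,85],[0,0,0,0,0,0,85]]
  ]
}}

```text
clock: 22.9
ee_pos: [0.5722, -0.1612, 0.0612]
tool_rot: [0.973, 0.233, -0.001, -0.0]
ft_force: [0.2, -0.0, -0.0]
gripper_width: 0.0851
gripper_force: 0.0
```

No contact with the rim; going on down and closing.

Emit:
{"name": "step_arm", "arguments": {
  "rows": [
    [[0,0,-0.5,0,0,0,85],[0,0,-0.5,0,0,0,85],[0,0,0,0,0,0,85],[0,0,0,0,0,0,74],[0,0,0,0,0,0,68]]
  ]
}}

```text
clock: 23.4
ee_pos: [0.5729, -0.1614, 0.0425]
tool_rot: [0.973, 0.233, 0.0, -0.0]
ft_force: [-1.0, 0.6, 1.3]
gripper_width: 0.0678
gripper_force: 0.5
```

Emit:
{"name": "step_arm", "arguments": {
  "rows": [
    [[0,0,0,0,0,0,60],[0,0,0,0,0,0,55],[0,0,0,0,0,0,55],[0,0,0,0,0,0,55],[0,0,0,0,0,0,55]]
  ]
}}

```text
clock: 23.9
ee_pos: [0.5734, -0.1615, 0.0431]
tool_rot: [0.973, 0.233, 0.001, 0.0]
ft_force: [-1.1, 1.0, 6.0]
gripper_width: 0.064
gripper_force: 67.6
```

Emit:
{"name": "step_arm", "arguments": {
  "rows": [
    [[0,0,0.2,0,0,0,55],[0,0,0.5,0,0,0,55],[0,0,0.5,0,0,0,55],[0,0,0,0,0,0,55]]
  ]
}}

```text
clock: 24.3
ee_pos: [0.5738, -0.162, 0.0682]
tool_rot: [0.973, 0.233, 0.001, 0.001]
ft_force: [0.8, 0.3, -2.6]
gripper_width: 0.0644
gripper_force: 66.9
```

```bash
python3 -c "
from h import *;where();print(manip.state()['ft_force'])
im=manip.get_image('side')[:,:,::-1].copy(); c=np.round(proj([.57,-.16,.08],'side')[0]).astype(int);b=cv2.resize(im[c[1]-55:c[1]+55,c[0]-65:c[0]+65],None,fx=3,fy=3)
cv2.imwrite('pics/s11.png',b)"
```

```text
t24.3 p [ 573.8 -162.    68.2] yaw(tool y) -63.1 tilt 0.2 w 64.4 j [-0.45  0.62  0.93  1.69 -0.54  1.11 -0.46]
[ 0.80894829  0.28704503 -2.57177546]
```

Emit:
{"name": "step_arm", "arguments": {
  "rows": [
    [[0,0.2,0.8,0,0,0,55],[-0.2,0.6,0.8,0,0,-0.2,55],[-0.26,0.97,0.3,0,0,-0.2,55],[-0.26,0.97,0,0,0,-0.2,55],[-0.26,0.97,0,0,0,-0.2,55]]
  ]
}}

```text
clock: 24.85
ee_pos: [0.5532, -0.0863, 0.1053]
tool_rot: [0.98, 0.198, 0.0, -0.0]
ft_force: [-0.2, 0.4, -2.6]
gripper_width: 0.0641
gripper_force: 67.4
```

Emit:
{"name": "step_arm", "arguments": {
  "rows": [
    [[-0.26,0.97,0,0,0,-0.2,55],[-0.26,0.97,0,0,0,-0.2,55],[-0.26,0.97,0,0,0,-0.2,55],[-0.26,0.97,0,0,0,-0.2,55],[-0.26,0.97,0,0,0,-0.2,55]]
  ]
}}

```text
clock: 25.35
ee_pos: [0.527, 0.0108, 0.105]
tool_rot: [0.988, 0.155, 0.0, -0.0]
ft_force: [0.2, 0.4, -2.9]
gripper_width: 0.0643
gripper_force: 67.3
```

Emit:
{"name": "step_arm", "arguments": {
  "rows": [
    [[-0.26,0.97,0,0,0,-0.2,55],[-0.26,0.97,0,0,0,-0.2,55],[-0.26,0.97,0,0,0,-0.2,55],[-0.26,0.97,0,0,0,-0.2,55],[-0.26,0.97,0,0,0,-0.2,55]]
  ]
}}

```text
clock: 25.85
ee_pos: [0.5009, 0.1078, 0.105]
tool_rot: [0.994, 0.112, 0.0, -0.0]
ft_force: [0.0, 0.7, -2.8]
gripper_width: 0.0645
gripper_force: 67.3
```

Emit:
{"name": "step_arm", "arguments": {
  "rows": [
    [[-0.26,0.97,0,0,0,-0.2,55],[-0.26,0.97,0,0,0,-0.2,55],[-0.26,0.97,0,0,0,-0.2,55],[-0.26,0.97,0,0,0,-0.2,55],[-0.26,0.97,0,0,0,-0.2,55]]
  ]
}}

```text
clock: 26.35
ee_pos: [0.4748, 0.2048, 0.105]
tool_rot: [0.998, 0.069, 0.0, -0.0]
ft_force: [0.3, -1.0, -2.7]
gripper_width: 0.0643
gripper_force: 67.3
```

```bash
python3 -c "
from h import *;where()"
```

```text
t26.4 p [474.8 204.8 105. ] yaw(tool y) -82.1 tilt 0.0 w 64.3 j [-1.37  0.46  1.14  1.87 -0.46  1.12 -1.49]
```

Emit:
{"name": "step_arm", "arguments": {
  "rows": [
    [[-0.2,0.9,0,0,0,0,55],[-0.2,0.8,0,0,0,0,55],[-0.2,0.8,0,0,0,0,55],[-0.17,0.53,-0.5,0,0,0,55],[0,0,-0.7,0,0,0,55]]
  ]
}}

```text
clock: 26.85
ee_pos: [0.4594, 0.2666, 0.0797]
tool_rot: [0.997, 0.071, 0.0, -0.001]
ft_force: [-0.6, 0.3, -3.2]
gripper_width: 0.0639
gripper_force: 67.4
```

Emit:
{"name": "step_arm", "arguments": {
  "rows": [
    [[0,0,0,0,0,0,55],[0,0,0,0,0,0,55]]
  ]
}}

```text
clock: 27.05
ee_pos: [0.4598, 0.2627, 0.0796]
tool_rot: [0.998, 0.068, -0.0, 0.001]
ft_force: [0.0, 0.6, -3.3]
gripper_width: 0.0642
gripper_force: 67.3
```

```bash
python3 -c "
from h import *;where()
im=manip.get_image('side')[:,:,::-1].copy(); c=np.round(proj([.46,.265,.06],'side')[0]).astype(int);b=cv2.resize(im[c[1]-45:c[1]+45,c[0]-50:c[0]+50],None,fx=4,fy=4)
im=manip.get_image('top')[:,:,::-1].copy(); cv2.imwrite('pics/t12.png',im);a=rect(im,.02,.34,.54,.17,.37,1800)
cv2.imwrite('pics/s12.png',np.hstack([b,a[:360]]))"
```

```text
t27.1 p [459.8 262.7  79.6] yaw(tool y) -82.2 tilt 0.1 w 64.2 j [-1.43  0.52  1.09  1.86 -0.52  1.09 -1.57]
```

View pics/s12.png

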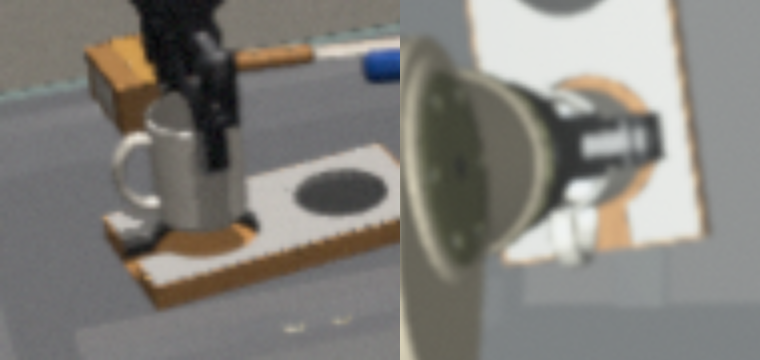

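Emit:
{"name": "step_arm", "arguments": {
  "rows": [
    [[0,0.1,-0.4,0,0,0,55],[0,0,-0.4,0,0,0,55],[0,0,-0.3,0,0,0,55],[0,0,0,0,0,0,55],[0,0,0,0,0,0,55]]
  ]
}}

```text
clock: 27.65
ee_pos: [0.4598, 0.2661, 0.0581]
tool_rot: [0.998, 0.069, -0.0, 0.0]
ft_force: [1.0, -0.7, -3.2]
gripper_width: 0.0642
gripper_force: 67.3
```

```bash
python3 -c "
from h import *;where()"
```

```text
t27.6 p [459.8 266.1  58.1] yaw(tool y) -82.1 tilt 0.0 w 64.2 j [-1.4   0.55  1.06  1.87 -0.55  1.05 -1.55]
```

Mug bottom is now below the foam top with no contact. Lower to the floor.

Emit:
{"name": "step_arm", "arguments": {
  "rows": [
    [[0,0,-0.3,0,0,0,55],[0,0,-0.2,0,0,0,55],[0,0,-0.05,0,0,0,55],[0,0,0,0,0,0,55],[0,0,0,0,0,0,55]]
  ]
}}

```text
clock: 28.15
ee_pos: [0.4599, 0.2664, 0.0474]
tool_rot: [0.998, 0.069, 0.0, -0.0]
ft_force: [0.7, -0.7, -2.7]
gripper_width: 0.0643
gripper_force: 67.4
```

Emit:
{"name": "step_arm", "arguments": {
  "rows": [
    [[0,0,-0.05,0,0,0,55],[0,0,-0.05,0,0,0,55],[0,0,0,0,0,0,55]]
  ]
}}

```text
clock: 28.45
ee_pos: [0.4601, 0.2665, 0.046]
tool_rot: [0.998, 0.069, 0.0, -0.0]
ft_force: [-2.5, -1.3, 6.5]
gripper_width: 0.0642
gripper_force: 68.4
```

Emit:
{"name": "step_arm", "arguments": {
  "rows": [
    [[0,0,0,0,0,0,68],[0,0,0,0,0,0,74],[0,0,0,0,0,0,84],[0,0,0,0,0,0,84],[0,0,0,0,0,0,84]]
  ]
}}

```text
clock: 28.95
ee_pos: [0.4599, 0.2664, 0.0453]
tool_rot: [0.998, 0.069, 0.0, -0.0]
ft_force: [-0.4, -0.0, 0.5]
gripper_width: 0.0838
gripper_force: 0.0
```

Emit:
{"name": "step_arm", "arguments": {
  "rows": [
    [[0,0,0.4,0,0,0,85],[0,0,0.8,0,0,0,85],[0,0,1,0,0,0,85],[0,0,1,0,0,0,85],[0,0,1,0,0,0,85]]
  ]
}}

```text
clock: 29.45
ee_pos: [0.4602, 0.2662, 0.1314]
tool_rot: [0.998, 0.069, 0.0, -0.0]
ft_force: [-0.3, 0.3, -0.2]
gripper_width: 0.0856
gripper_force: 0.0
```

Emit:
{"name": "step_arm", "arguments": {
  "rows": [
    [[0,0,1,0,0,0,85],[0,0,0.2,0,0,0,85]]
  ]
}}

```text
clock: 29.65
ee_pos: [0.4613, 0.2666, 0.1565]
tool_rot: [0.998, 0.069, 0.002, -0.001]
ft_force: [0.2, -0.8, 0.6]
gripper_width: 0.0854
gripper_force: 0.0
```

```bash
python3 -c "
from h import *;where()"
```

```text
t29.6 p [461.3 266.6 156.5] yaw(tool y) -82.1 tilt 0.3 w 85.4 j [-1.5   0.43  1.18  1.77 -0.42  1.22 -1.64]
```

Emit:
{"name": "step_arm", "arguments": {
  "rows": [
    [[0.48,-0.99,0,0,0,0,80],[0.48,-0.99,0,0,0,0,80],[0.48,-0.99,0,0,0,0,80],[0.48,-0.99,0,0,0,0,80],[0.48,-0.99,0,0,0,0,80]]
  ]
}}

```text
clock: 30.15
ee_pos: [0.508, 0.1665, 0.1534]
tool_rot: [0.998, 0.069, -0.0, -0.0]
ft_force: [0.2, -1.2, -0.6]
gripper_width: 0.0799
gripper_force: 0.0
```

Emit:
{"name": "step_arm", "arguments": {
  "rows": [
    [[0.48,-0.99,0,0,0,0,80],[0.48,-0.99,0,0,0,0,80],[0.48,-0.99,0,0,0,0,80],[0.48,-0.99,0,0,0,0,80],[0.48,-0.99,0,0,0,0,80]]
  ]
}}

```text
clock: 30.65
ee_pos: [0.556, 0.0675, 0.1534]
tool_rot: [0.998, 0.069, -0.0, -0.0]
ft_force: [-0.4, 0.3, 0.2]
gripper_width: 0.0797
gripper_force: 0.0
```

Emit:
{"name": "step_arm", "arguments": {
  "rows": [
    [[0.48,-0.99,0,0,0,0,80],[0.48,-0.99,0,0,0,0,80],[0.48,-0.99,0,0,0,0,80],[0.48,-0.99,0,0,0,0,80],[0.48,-0.99,-0.5,0,0,0,80]]
  ]
}}

```text
clock: 31.15
ee_pos: [0.6048, -0.0317, 0.1444]
tool_rot: [0.998, 0.069, 0.001, 0.0]
ft_force: [0.8, 0.8, 0.3]
gripper_width: 0.08
gripper_force: 0.0
```

Emit:
{"name": "step_arm", "arguments": {
  "rows": [
    [[0.48,-0.99,-1,0,0,0,80],[0.48,-0.99,-1,0,0,0,80],[0.5,-0.99,-1,0,0,0,80],[0.3,-0.9,-0.8,0,0,0,80],[0,0,0,0,0,0,80]]
  ]
}}

```text
clock: 31.65
ee_pos: [0.6373, -0.1113, 0.065]
tool_rot: [0.998, 0.067, -0.002, 0.001]
ft_force: [-0.6, -0.3, 0.7]
gripper_width: 0.0799
gripper_force: 0.0
```

Emit:
{"name": "step_arm", "arguments": {
  "rows": [
    [[0,0,0,0,0,0,80]]
  ]
}}

```text
clock: 31.75
ee_pos: [0.6387, -0.1085, 0.0672]
tool_rot: [0.998, 0.069, -0.0, 0.0]
ft_force: [0.0, 0.7, 0.6]
gripper_width: 0.0801
gripper_force: 0.0
```

```bash
python3 -c "
from h import *;where()
im=manip.get_image('top')[:,:,::-1].copy(); cv2.imwrite('pics/t13.png',im)
print('mug');comps(im,.084,(.37,.55,.18,.36),lambda h:(h[...,2]>185)&(h[...,1]<45),200)
print('mugbox dark');comps(im,.012,(.50,.63,.22,.34),lambda h:h[...,2]<125,500)
print('fob');comps(im,.02,(.41,.51,-.40,-.28),red,300)
print('roll');comps(im,.031,(.51,.61,-.38,-.28),dark,100)
s=manip.get_image('side')[:,:,::-1].copy(); cv2.imwrite('pics/side13.png',s)
"
```

```text
t31.8 p [ 638.7 -108.5   67.2] yaw(tool y) -82.1 tilt 0.0 w 80.1 j [-0.5   0.74  0.95  1.53 -0.63  1.2  -0.87]
mug
a10628 ctr [481.6 252.5] ang 8.2 size [105.4, 153.2] circ [482.2 258.2] r88.4
mugbox dark
a3225 ctr [566.5 283. ] ang 90.0 size [64.0, 64.0] circ [566.4 283. ] r32.6
fob
a1298 ctr [ 460.2 -331.3] ang 94.4 size [28.3, 49.3] circ [ 459.5 -331.4] r26.2
roll
a108 ctr [ 557.5 -306.2] ang 7.9 size [9.4, 38.5] circ [ 558.  -309.8] r19.3
```

Emit:
{"name": "step_arm", "arguments": {
  "rows": [
    [[0.29,-0.03,-0.5,0,0,0,80],[0,0,-0.8,0,0,0,80],[0,0,-0.8,0,0,0,80],[0,0,-0.6,0,0,0,80],[0,0,-0.25,0,0,0,80]]
  ]
}}

```text
clock: 32.35
ee_pos: [0.6435, -0.1082, 0.0058]
tool_rot: [0.998, 0.069, -0.002, -0.0]
ft_force: [0.2, -0.4, -0.3]
gripper_width: 0.0799
gripper_force: 0.0
```

Emit:
{"name": "step_arm", "arguments": {
  "rows": [
    [[0,0,0,0,0,0,80]]
  ]
}}

```text
clock: 32.45
ee_pos: [0.644, -0.1086, 0.007]
tool_rot: [0.998, 0.069, -0.001, -0.0]
ft_force: [0.1, -0.1, -0.1]
gripper_width: 0.0797
gripper_force: 0.0
```

Emit:
{"name": "step_arm", "arguments": {
  "rows": [
    [[0,0,0,0,0,0,50],[0,0,0,0,0,0,50],[0,0,0,0,0,0,50],[0,0,0,0,0,0,50],[0,0,0,0,0,0,50]]
  ]
}}

```text
clock: 32.95
ee_pos: [0.6456, -0.109, 0.0098]
tool_rot: [0.998, 0.069, 0.001, 0.0]
ft_force: [-1.5, 0.1, 5.8]
gripper_width: 0.0523
gripper_force: 62.6
```

Emit:
{"name": "step_arm", "arguments": {
  "rows": [
    [[0,0,0.5,0,0,0,50],[0,0,1,0,0,0,50],[0,0,1,0,0,0,50],[0,0,1,0,0,0,50],[0,0,0,0,0,0,50]]
  ]
}}

```text
clock: 33.45
ee_pos: [0.6465, -0.1095, 0.0821]
tool_rot: [0.998, 0.069, 0.003, 0.001]
ft_force: [1.0, 0.1, -0.4]
gripper_width: 0.0524
gripper_force: 62.9
```

```bash
python3 -c "
from h import *;where();print(manip.state()['ft_force'])
im=manip.get_image('side')[:,:,::-1].copy();cv2.imwrite('pics/side14.png',im)"
```

```text
t33.5 p [ 646.5 -109.5   82.1] yaw(tool y) -82.1 tilt 0.3 w 52.4 j [-0.5   0.74  0.96  1.5  -0.63  1.22 -0.88]
[ 0.96520555  0.11309204 -0.3989312 ]
```

Emit:
{"name": "step_arm", "arguments": {
  "rows": [
    [[-0.4,0.98,0,0,0,0,50],[-0.4,0.98,0,0,0,0,50],[-0.4,0.98,0,0,0,0,50],[-0.4,0.98,0,0,0,0,50],[-0.4,0.98,0,0,0,0,50]]
  ]
}}

```text
clock: 34.0
ee_pos: [0.6038, -0.0097, 0.0774]
tool_rot: [0.998, 0.069, -0.001, -0.0]
ft_force: [0.8, 0.6, -0.6]
gripper_width: 0.052
gripper_force: 62.9
```

Emit:
{"name": "step_arm", "arguments": {
  "rows": [
    [[-0.4,0.98,0,0,0,0,50],[-0.4,0.98,0,0,0,0,50],[-0.4,0.98,0,0,0,0,50],[-0.4,0.98,0,0,0,0,50],[-0.4,0.98,0,0,0,0,50]]
  ]
}}

```text
clock: 34.5
ee_pos: [0.5638, 0.0882, 0.0775]
tool_rot: [0.998, 0.069, -0.001, 0.0]
ft_force: [0.9, -0.6, -0.5]
gripper_width: 0.0524
gripper_force: 62.9
```

Emit:
{"name": "step_arm", "arguments": {
  "rows": [
    [[0,0.98,0,0,0,0,50],[0,0.98,0,0,0,0,50],[0,0.98,0,0,0,0,50],[0,0.98,0,0,0,0,50],[0,0.98,0,0,0,0,50]]
  ]
}}

```text
clock: 35.0
ee_pos: [0.5641, 0.1861, 0.0775]
tool_rot: [0.998, 0.069, -0.001, 0.0]
ft_force: [0.1, -0.5, -0.4]
gripper_width: 0.0524
gripper_force: 62.9
```

Emit:
{"name": "step_arm", "arguments": {
  "rows": [
    [[0,0.98,0,0,0,0,50],[0,0.98,0,0,0,0,50],[0,0.98,0,0,0,0,50],[0,0.8,-0.3,0,0,0,50],[0,0.5,-0.6,0,0,0,50]]
  ]
}}

```text
clock: 35.5
ee_pos: [0.5647, 0.272, 0.0596]
tool_rot: [0.998, 0.07, 0.0, -0.0]
ft_force: [0.4, 0.3, -0.2]
gripper_width: 0.052
gripper_force: 62.9
```

Emit:
{"name": "step_arm", "arguments": {
  "rows": [
    [[0,0.3,-0.6,0,0,0,50],[0,0,0,0,0,0,50],[0,0,0,0,0,0,50]]
  ]
}}

```text
clock: 35.8
ee_pos: [0.5646, 0.2748, 0.0476]
tool_rot: [0.998, 0.069, -0.001, 0.001]
ft_force: [0.2, -1.2, -1.0]
gripper_width: 0.0526
gripper_force: 62.9
```

```bash
python3 -c "
from h import *;where()"
```

```text
t35.8 p [564.6 274.8  47.6] yaw(tool y) -82.1 tilt 0.1 w 52.6 j [-1.15  0.74  0.96  1.61 -0.65  1.15 -1.47]
```

Emit:
{"name": "step_arm", "arguments": {
  "rows": [
    [[0.06,0.31,0,0,0,0,50],[0,0,-0.4,0,0,0,50],[0,0,-0.4,0,0,0,50],[0,0,-0.3,0,0,0,50],[0,0,0,0,0,0,50]]
  ]
}}

```text
clock: 36.3
ee_pos: [0.5652, 0.2819, 0.0249]
tool_rot: [0.998, 0.069, -0.001, 0.0]
ft_force: [0.7, 0.3, -0.3]
gripper_width: 0.0525
gripper_force: 62.9
```

Emit:
{"name": "step_arm", "arguments": {
  "rows": [
    [[0,0,0,0,0,0,50]]
  ]
}}

```text
clock: 36.4
ee_pos: [0.5659, 0.2821, 0.0261]
tool_rot: [0.998, 0.069, -0.0, 0.0]
ft_force: [0.5, -0.4, -0.6]
gripper_width: 0.0521
gripper_force: 62.9
```

Emit:
{"name": "step_arm", "arguments": {
  "rows": [
    [[0,-0.03,-0.12,0,0,0,50],[0,0,-0.08,0,0,0,50],[0,0,0,0,0,0,50]]
  ]
}}

```text
clock: 36.7
ee_pos: [0.566, 0.2817, 0.0221]
tool_rot: [0.998, 0.069, -0.0, -0.0]
ft_force: [0.0, -0.9, -0.2]
gripper_width: 0.0525
gripper_force: 62.9
```

Emit:
{"name": "step_arm", "arguments": {
  "rows": [
    [[0,0,-0.06,0,0,0,50],[0,0,-0.06,0,0,0,50],[0,0,0,0,0,0,50]]
  ]
}}

```text
clock: 37.0
ee_pos: [0.5662, 0.2818, 0.0217]
tool_rot: [0.998, 0.069, 0.0, -0.001]
ft_force: [-7.1, -1.8, 15.1]
gripper_width: 0.0524
gripper_force: 64.6
```

Emit:
{"name": "step_arm", "arguments": {
  "rows": [
    [[0,0,0.04,0,0,0,50],[0,0,0,0,0,0,65],[0,0,0,0,0,0,75],[0,0,0,0,0,0,80],[0,0,0.5,0,0,0,80]]
  ]
}}

```text
clock: 37.5
ee_pos: [0.565, 0.2815, 0.0296]
tool_rot: [0.998, 0.069, -0.001, 0.001]
ft_force: [-0.7, -0.8, -0.1]
gripper_width: 0.08
gripper_force: 0.0
```

Emit:
{"name": "step_arm", "arguments": {
  "rows": [
    [[0,0,1,0,0,0,80],[0,0,1,0,0,0,80],[0,0,1,0,0,0,80],[0,0,1,0,0,0,80],[0,0,1,0,0,0,80]]
  ]
}}

```text
clock: 38.0
ee_pos: [0.5662, 0.2816, 0.1322]
tool_rot: [0.998, 0.069, 0.0, -0.0]
ft_force: [0.6, -0.1, 0.7]
gripper_width: 0.08
gripper_force: 0.0
```

Emit:
{"name": "step_arm", "arguments": {
  "rows": [
    [[0,-1,0.5,0,0,0,80],[0,-1,0,0,0,0,80],[0,-1,0,0,0,0,80],[0,-1,0,0,0,0,80],[0,-1,0,0,0,0,80]]
  ]
}}

```text
clock: 38.5
ee_pos: [0.5654, 0.1792, 0.1398]
tool_rot: [0.998, 0.068, -0.001, 0.0]
ft_force: [0.1, 0.3, 0.7]
gripper_width: 0.08
gripper_force: 0.0
```

Emit:
{"name": "step_arm", "arguments": {
  "rows": [
    [[0,-1,0,0,0,0,80],[0,-1,0,0,0,0,80],[0,-1,0,0,0,0,80],[0,-1,0,0,0,0,80],[0,-1,0,0,0,0,80]]
  ]
}}

```text
clock: 39.0
ee_pos: [0.5651, 0.0794, 0.1399]
tool_rot: [0.998, 0.068, -0.001, 0.0]
ft_force: [0.4, 0.2, -0.2]
gripper_width: 0.0802
gripper_force: 0.0
```

Emit:
{"name": "step_arm", "arguments": {
  "rows": [
    [[0,-0.5,0,0,0,0,80],[0,0,0,0,0,0,80],[0,0,0,0,0,0,80]]
  ]
}}

```text
clock: 39.3
ee_pos: [0.5658, 0.0722, 0.1403]
tool_rot: [0.998, 0.069, -0.0, -0.0]
ft_force: [-0.9, -0.0, -0.4]
gripper_width: 0.0802
gripper_force: 0.0
```

```bash
python3 -c "
from h import *;where()
im=manip.get_image('top')[:,:,::-1].copy(); cv2.imwrite('pics/t15.png',im)
print('roll mug');comps(im,.031,(.51,.62,.23,.335),lambda h:h[...,2]<95,200)
print('roll fob');comps(im,.031,(.51,.61,-.38,-.28),lambda h:h[...,2]<95,200)
print('fob');comps(im,.02,(.41,.51,-.40,-.28),red,300)
s=manip.get_image('side')[:,:,::-1].copy()
def sc(p,w=60):
    c=np.round(proj(p,'side')[0]).astype(int); return cv2.resize(s[c[1]-w:c[1]+w,c[0]-w:c[0]+w],(380,300-0))
a=cv2.resize(rect(im,.02,.38,.64,.2,.35,1500),(380,300)) if 0 else cv2.resize(rect(im,.02,.38,.64,.15,.40,1200),(380,300)); b=cv2.resize(rect(im,.02,.38,.64,-.46,-.21,1200),(380,300))
cv2.imwrite('pics/fin.png',np.vstack([np.hstack([a,b]),np.hstack([sc([.51,.27,.03]),sc([.51,-.336,.02])])]))
"
```

```text
t39.3 p [565.8  72.2 140.3] yaw(tool y) -82.1 tilt 0.0 w 80.2 j [-0.98  0.53  1.09  1.69 -0.49  1.24 -1.21]
roll mug
a2734 ctr [566.  280.2] ang 166.8 size [57.1, 59.6] circ [564.2 278.4] r31.5
roll fob
a405 ctr [ 558.3 -313.1] ang 12.4 size [26.3, 47.9] circ [ 559.9 -320.8] r24.2
fob
a1290 ctr [ 460.3 -331.3] ang 94.6 size [28.2, 49.2] circ [ 459.5 -331.4] r26.1
```

View pics/fin.png

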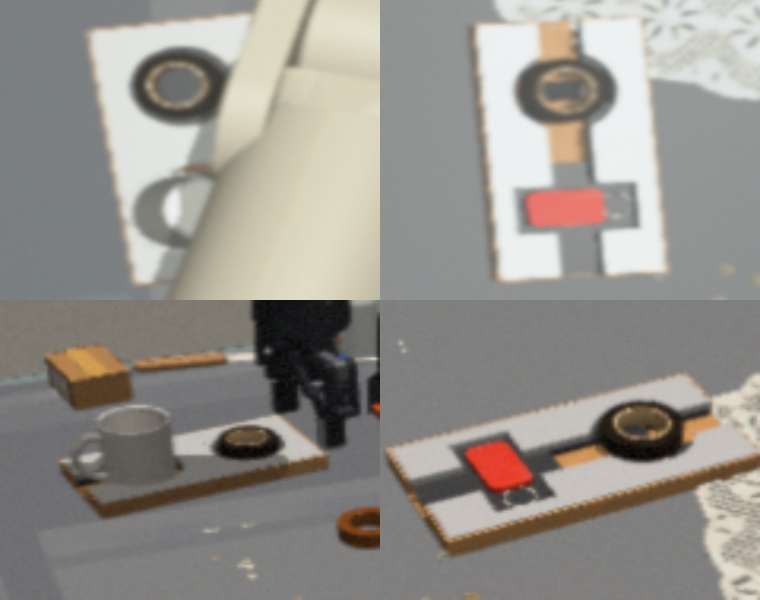

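The picture shows all five parts seated. The mug stands upright with its handle in the notch, and both rolls are flat. The roll in the fob box covers the stick, and the fob is in its pocket.

```bash
python3 -c "
from plant import manip
print(manip.job_done())"
```

```text
the job is handed in; nothing more can be done
None
```

Both kits are made up and the job is handed in at about 39 s of the 112 s allowed; in the last pictures every part sat in its pocket, and the hand-in call gave no verdict.

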